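Put four closet things back on their own trays

ROBOT

A 6-joint arm with a two-finger parallel gripper is mounted at the origin on the work surface. World frame = base frame: x ahead of the robot, y to its left, z up, the work surface at z = 0. Lengths are in m, angles in rad, forces in N, time in s.
With the tool pointing down it reaches from about 0.25 to 0.775 m from the base axis. Payload 8.9 kg.
Tool frame: the origin (TCP) lies midway between the tips of the shut fingers; the grasp point (between the pads) lies 19 mm behind it; y points along the fingers, x is the direction in which the jaws open and shut, and the axes are right-handed (so a half turn about y gives the same grasp; the last joint's range is limited). The gripper opens to 85 mm and grips with 20 to 120 N. Pads are 22 mm wide; open, the fingers measure 114 mm over their backs; the gripper's body (76 mm by 85 mm) begins 54 mm behind the grasp point. The pads swing forward as they close: fully open they stand 13 mm farther back than shut.
Start: joints at [1.019, 0.291, -0.153, 1.127, 0, 1.431], TCP at [0.211, 0.481, 0.231] pointing down, gripper open.
Joint ranges: [-2.52, 2.52], [-0.91, 1.74], [-1.3, 1.37], [-1.96, 2.02], [-1.52, 1.47], [-3.14, 3.14]. Speed limits (rad/s): [2.22, 2.22, 2.79, 3.14, 3.14, 3.14].

INTERFACE

Orientations are given as a rotation vector (axis times angle).
In Python, from plant import ctrl gives the robot as it stands.
- The arm moves only by the tool play_rows, never from a script. Its argument "targets" is text: rows parted by semicolons, each of 5 numbers parted by spaces: the shift along the tool's x, y, z in mm, then the turn about the tool's y in rad, then the closure, from -1 (fully open) to 1 (shut), so that 0 is half open. In form: tx ty tz yaw grip; .... A call has 1 to 12 rows; each row is the pose to reach, as a shift and turn from the pose commanded when the call began, along the tool's axes at that moment; what a row does not reach only later rows make up. A row lasts 1/10 s, in which the tool goes at most 50 mm and 8.59 degrees, less where a joint would pass 70% of its speed; a pose out of reach is approached as far as the arm can. A call with a gripper value outside its range is refused whole. The fingers move at their own pace and stop on an object; the grip force is fixed at half the most. Time passes only in rows, so rows that repeat a pose let the fingers close. It gives the time, the measured TCP pose, the force and the opening at its end, in the units of the state.
- ctrl.read_state(): the state, without advancing time (a new reading comes with each control period).
- ctrl.capture(name): name is "scene" or "top" or "wrist"; returns a dict with "color" (420x560x3 uint8, blue, green, red), "fx", "fy", "cx", "cy" (pixels), "k1" (the pictures are not rectified: a ray, as slopes to the right and down, at radius r is drawn at 1 + k1 r^2 times it, then the intrinsics apply), "xyz" and "attitude" of the camera in the world. Camera axes: x right, y down, z forward; pixel columns grow to the right and rows downward; lengths in m; the calibration is good to about 2 mm. A picture is of the moment at which its call begins. There is no depth.
- ctrl.finish_job(): hands the job in, once; it reports no verdict.
The state is a dict: "clock": time; "joints": joint angles; "joint_vel": joint speeds; "effort": joint torques, N m; "position": TCP position; "tcp_rot": TCP orientation; "contact_force": force on the tool from outside, world axes, zero at the start; "torque": the same for the moment, N m; "gripper_width": opening from 0.0 (shut) to 1.0 (fully open).
Only numpy, scipy, OpenCV 4.12 (cv2) and the standard library are available. Lean on these libraries where they do the work, as an engineer would, in place of code of your own. Each camera call takes 0.05 s, during which the arm holds its last target. There are 200 camera calls.

TASK

The four things on the closet ledge stand on each other's trays. Put each one in the middle of its own, standing upright: the cufflink box in the square wooden valet tray, the collar stay case in the oblong black acrylic tray and lying lengthways along it, the round ring box in the round ceramic dish, and the cologne bottle on the marble slab. Use the empty cork mat to free a tray when you need to, set everything down gently without dropping it, and leave the glass dome undisturbed.

Things in the scene. Friction and masses are not known exactly. Their poses are not given: they have to be found in the camera images.
- cufflink_box: Loose chrome cufflink box with a spring clip closure, square, 46 x 46 x 38 mm high, 110 to 220 g. The clip stands 4 mm out of its -x face, so pinch it across its y axis (46 mm wide, flat faces). Origin at the centre of its underside, z up.
- collar_case: Loose plastic collar stay case, plain grey with a thin black seam under the lid, oblong: 30 mm along its x, 80 mm along its y, 34 mm high, 50 to 100 g. Pinch it across its x axis. Origin at the centre of its underside, z up.
- ring_box: Loose round turned-wood ring box with a groove under its lid, 56 mm diameter, 39 mm high (straight sides up to 33 mm), 60 to 130 g. Origin at the centre of its underside, z up.
- cologne: Loose small green glass cologne bottle, rectangular body 28 mm along its x, 44 mm along its y, 46 mm high; a narrow black cap (18 mm diameter) on top brings it to 68 mm. 100 to 210 g. Pinch the body across its x axis. Origin at the centre of its underside, z up.
- valet_tray: Wooden valet tray, square, 116 x 116 mm, fixed to the ledge. Things stand on its floor, 6 mm above its origin; inside 106 x 106 mm; the rim's top is 10 mm above its origin. Origin at the centre of its underside, z up.
- acrylic_tray: Black acrylic tie bar tray, oblong: 108 mm along its x, 142 mm along its y (its long way), fixed to the ledge. Things stand on its floor, 6 mm above its origin; inside 100 x 134 mm; the rim's top is 10 mm above its origin. Origin at the centre of its underside, z up.
- round_dish: White ceramic ring dish, round, 116 mm diameter, fixed to the ledge. Things stand on its floor, 6 mm above its origin; inside at least 104 mm across; the rim's top is 10 mm above its origin. Origin at the centre of its underside, z up.
- marble_slab: Flat six-sided marble slab, 112 mm across the flats, no rim, fixed to the ledge. Things stand on its top, 6 mm above its origin. Origin at the centre of its underside, z up.
- cork_mat: Bare flat cork mat, 90 mm along its x, 125 mm along its y, 3 mm thick, fixed to the ledge, empty at the start: the free spot. Origin at the centre of its underside, z up.
- glass_dome: Bystander, to be left alone: clear glass dome with a small knob over a white ceramic dish with a ring cone, 90 mm diameter, 86 mm high, one loose piece standing on the ledge. Origin at the centre of its underside, z up.

How it is judged:
By the outcome, as a careful person would: the job done as asked, in the order asked, and still so for the second after the job is handed in, with the robot touching nothing.
It also fails if it takes over 147 s, if anything falls off the work surface, if the arm or the gripper's body presses on something with over 40 N, if the wrist force passes 120 N, or if a joint passes its speed limit or range.

## Working session

There is one attempt and no reset: what is moved stays moved. The work goes in short steps, Python scripts to look and compute and a tool call to move; the robot and the scene stay as the last step left them, time stands still between calls to the robot, and variables do not carry over. Pictures are saved under pics/ and viewed, about 12 in all and at most 16, crops included, and the job is handed in when it is done.

Besides the shell and the picture viewer there is one more tool, called after "Emit:" as name(argument=value, ...), one argument or row to a line, values as JSON. play_rows: Moves the arm, as the interface text tells. Its arguments: {"type":"object","properties":{"targets":{"type":"string"}},"required":["targets"]}

```bash
ls; mkdir -p pics; python3 - <<'E'
from plant import ctrl
import cv2
print(ctrl.read_state())
for n in("scene","top"):
    c=ctrl.capture(n); cv2.imwrite(f"pics/{n}0.png",c["color"]); print({k:v for k,v in c.items() if k!="color"})
E
```

```text
pics
{'clock': 0.0, 'joints': array([ 1.01869785e+00,  2.91269167e-01, -1.54136027e-01,  1.12673113e+00,
        8.99155046e-06,  1.43147744e+00]), 'joint_vel': array([-0.00206525, -0.00024031, -0.00111021,  0.00058951,  0.00095022,
        0.00023978]), 'effort': array([-2.03523318e-04, -5.37145722e+01,  3.31369686e+01,  1.59085571e-02,
       -6.07981619e-04,  2.94305956e-06]), 'position': array([0.21036832, 0.48051078, 0.23073448]), 'tcp_rot': array([-1.37723749, -0.89906918,  0.90106997]), 'contact_force': array([-0.02702129, -0.05909945,  0.73569668]), 'torque': array([ 0.00091642, -0.02653656,  0.00361112]), 'gripper_width': 1.0003478827978176}
{'fx': 446.9448156198033, 'fy': 446.9448156198033, 'cx': 280.77818998204003, 'cy': 209.11825549738373, 'k1': 0.026899518685019747, 'xyz': array([0.94886887, 0.31697736, 0.53349014]), 'attitude': array([-1.13057201, -2.34710587,  1.01618392])}
{'fx': 458.7983737917679, 'fy': 458.7983737917679, 'cx': 282.5476546435382, 'cy': 218.5017404031737, 'k1': -0.0317812096788563, 'xyz': array([ 0.37426739, -0.00287005,  0.94885879]), 'attitude': array([-2.15346473,  2.09133426, -0.21586672])}
```

View pics/top0.png

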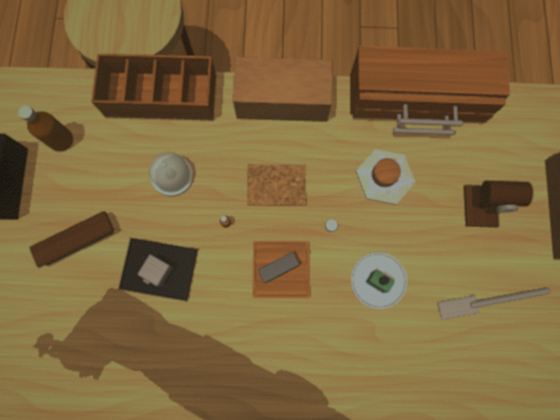

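View pics/scene0.png

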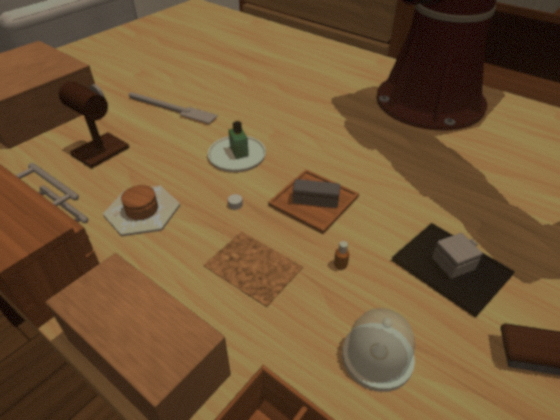

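```bash
cat > h.py <<'E'
import numpy as np,cv2
from scipy.spatial.transform import Rotation as R
def K(c): return np.array([[c["fx"],0,c["cx"]],[0,c["fy"],c["cy"]],[0,0,1]]),np.array([c["k1"],0,0,0,0.])
def unproj(c,uv,z):
    k,d=K(c); n=cv2.undistortPoints(np.array(uv,float).reshape(-1,1,2),k,d)[:,0]
    r=R.from_rotvec(c["attitude"]).apply(np.c_[n,np.ones(len(n))])
    return c["xyz"]+r*((z-c["xyz"][2])/r[:,2])[:,None]
def proj(c,p):
    k,d=K(c); q=R.from_rotvec(c["attitude"]).inv().apply(np.atleast_2d(p)-c["xyz"])
    return cv2.projectPoints(q,np.zeros(3),np.zeros(3),k,d)[0][:,0]
def crop(c,x0,x1,y0,y1,s,name):
    cv2.imwrite(name,cv2.resize(c["color"][y0:y1,x0:x1],None,fx=s,fy=s,interpolation=cv2.INTER_CUBIC))
E
python3 - <<'E'
from h import *; from plant import ctrl
import pickle
c=ctrl.capture("top"); pickle.dump(c,open("top0.pkl","wb"))
crop(c,110,420,140,320,2.5,"pics/topcrop.png")
for n,p in dict(dome=(171,174),cork=(277,185),marb=(386,176),acr=(159,269),valet=(281,269),dish=(379,280)).items(): print(n,unproj(c,[p],0.006)[0].round(3))
print(R.from_rotvec(ctrl.read_state()["tcp_rot"]).as_matrix().round(3))
E
```

```text
dome [0.65  0.233 0.006]
cork [0.633 0.006 0.006]
marb [ 0.66  -0.227  0.006]
acr [0.447 0.242 0.006]
valet [ 0.455 -0.008  0.006]
dish [ 0.438 -0.209  0.006]
[[ 0.401 -0.001 -0.916]
 [ 0.916 -0.001  0.401]
 [-0.001 -1.     0.   ]]
```

View pics/topcrop.png

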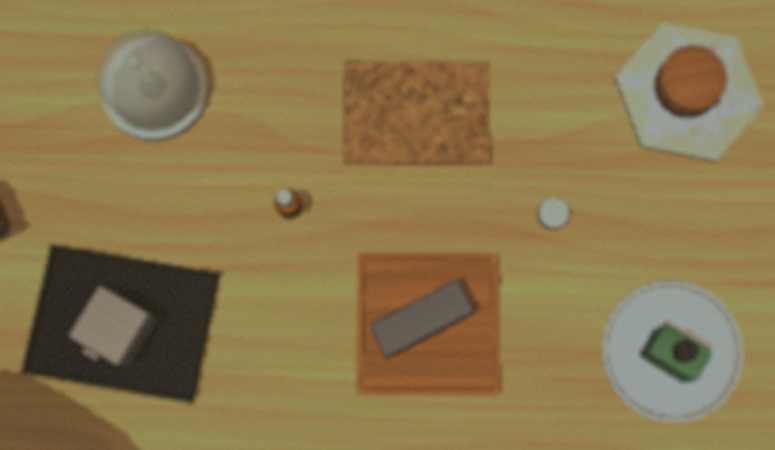

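```bash
python3 - <<'E'
from h import *; import pickle
c=pickle.load(open("top0.pkl","rb"))
def f(n,pts,z):
    q=np.array(pts)/2.5+[110,140]; w=unproj(c,q-0.3,z)[:,:2]*1000
    s=np.roll(w,-1,0)-w
    print(n,w.mean(0).round(1),"sides",np.hypot(*s.T).round(0),"ang",np.degrees(np.arctan2(s[:,1],s[:,0])).round(0)%180)
f("acr",[(52,245),(220,271),(194,402),(23,373)],.01)
f("valet",[(358,253),(500,253),(500,392),(357,394)],.01)
f("marb",[(664,23),(738,38),(763,103),(717,160),(642,145),(616,79)],.006)
f("cork",[(344,61),(489,61),(491,163),(345,163)],.003)
f("dish",[(672,281),(742,351),(672,421),(602,351)],.01)
f("collar",[(371,327),(457,281),(475,312),(389,357)],.04)
f("cuff",[(103,286),(152,316),(121,366),(70,333)],.044)
f("ring",[(694,46),(727,79),(694,112),(661,79)],.04)
f("cologne",[(664,323),(711,350),(694,381),(645,352)],.052)
f("dome",[(153,30),(207,85),(153,140),(99,85)],.01)
print(unproj(c,[(225,221),(331,225)],.015).round(3))
E
```

```text
acr [447.9 242.4] sides [142. 108. 142. 106.] ang [ 83. 172.  82. 172.]
valet [455.3  -8. ] sides [117. 114. 116. 115.] ang [92.  1. 92.  2.]
marb [ 659.8 -226.2] sides [65. 61. 66. 65. 62. 67.] ang [ 80.  19. 142.  80.  21. 141.]
cork [634.9   7. ] sides [125.  90. 123.  90.] ang [92.  2. 92.  3.]
dish [ 437.8 -207.1] sides [80. 82. 79. 83.] ang [ 45. 135.  46. 136.]
collar [455.   -3.3] sides [77. 28. 77. 28.] ang [120.  31. 119.  33.]
cuff [442.5 241.7] sides [46. 45. 49. 44.] ang [ 61. 152.  60. 149.]
ring [ 659.9 -221.6] sides [39. 40. 38. 41.] ang [ 44. 136.  45. 137.]
cologne [ 434.4 -203. ] sides [42. 28. 44. 27.] ang [ 61. 151.  61. 147.]
dome [649.7 232.3] sides [69. 65. 68. 66.] ang [ 46. 139.  47. 140.]
[[ 0.55   0.111  0.015]
 [ 0.548 -0.108  0.015]]
```

```bash
cat >> h.py <<'E'
def to(x,y,z,th=None,s=None):
    "row (mm, rad) from the present pose to TCP x,y,z mm with jaw angle th deg"
    from plant import ctrl
    s=s or ctrl.read_state(); M=R.from_rotvec(s["tcp_rot"])
    t=M.inv().apply(np.array([x,y,z])-s["position"]*1000)
    a=M.as_matrix()[:,0]; cur=np.degrees(np.arctan2(a[1],a[0]))
    yaw=0 if th is None else -np.radians((th-cur+90)%180-90)
    print("row",t.round(1),"yaw",round(float(yaw),3),"| now",(s["position"]*1000).round(1),"th",round(float(cur),1),"t",round(s["clock"],1),"w",round(s["gripper_width"],2),"F",s["contact_force"].round(1),"j6",s["joints"][5].round(2))
E
python3 -c "
from h import *
to(455,-3,200,31)"
```

```text
row [-344.8   31.1 -418. ] yaw 0.617 | now [210.4 480.6 230.9] th 66.3 t 0.1 w 1.0 F [ 0.5 -0.6 -0.1] j6 1.43
```

Emit:
play_rows(
  targets="-345 31 -418 0.617 -1;-345 31 -418 0.617 -1;-345 31 -418 0.617 -1;-345 31 -418 0.617 -1;-345 31 -418 0.617 -1;-345 31 -418 0.617 -1;-345 31 -418 0.617 -1;-345 31 -418 0.617 -1;-345 31 -418 0.617 -1;-345 31 -418 0.617 -1;-345 31 -418 0.617 -1;-345 31 -418 0.617 -1",
)

```text
clock: 1.35
position: [0.4571, -0.007, 0.1998]
tcp_rot: [-1.531, -0.42, 0.42]
contact_force: [-0.5, -0.5, -0.1]
gripper_width: 1.001
```

```bash
cat > look.py <<'E'
import sys; from h import *; from plant import ctrl; import pickle
c=ctrl.capture("wrist"); pickle.dump(c,open("w.pkl","wb")); cv2.imwrite(f"pics/{sys.argv[1]}.png",c["color"])
E
python3 look.py w1; python3 -c "
from h import *
import pickle
to(455,-3,12,31)
c=pickle.load(open('w.pkl','rb')); print(c['xyz'],R.from_rotvec(c['attitude']).as_matrix().round(2))"
```

```text
row [  0.6 187.8   1.9] yaw -0.004 | now [455.6  -4.9 199.8] th 30.8 t 1.4 w 1.0 F [-1.4  0.4 -0.3] j6 0.86
[0.42300693 0.04965638 0.34203487] [[ 0.86  0.49  0.13]
 [ 0.51 -0.83 -0.23]
 [ 0.    0.26 -0.96]]
```

View pics/w1.png

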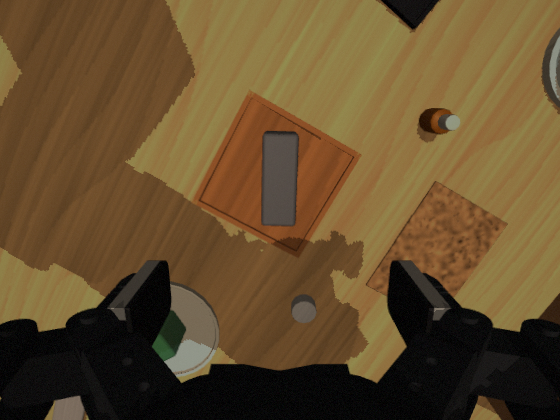

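```bash
cat >> h.py <<'E'
def quad(c,n,pts,z):
    w=unproj(c,pts,z)[:,:2]*1000; s=np.roll(w,-1,0)-w
    print(n,w.mean(0).round(1),"sides",np.hypot(*s.T).round(0),"ang",np.degrees(np.arctan2(s[:,1],s[:,0])).round(0)%180)
E
python3 -c "
from h import *
import pickle
c=pickle.load(open('w.pkl','rb'))
quad(c,'collar',[(264,131),(298,132),(296,222),(262,222)],.04)
quad(c,'valet',[(252,92),(360,156),(299,256),(194,202)],.01)
quad(c,'cork',[(437,181),(506,224),(455,314),(366,284)],.003)
"
```

```text
collar [454.1  -0.9] sides [28. 77. 29. 77.] ang [ 29. 120.  31. 119.]
valet [454.7  -8.3] sides [112. 112. 113. 114.] ang [ 1. 92.  2. 91.]
cork [636.4  10.1] sides [ 87. 108. 105. 124.] ang [  1. 100.  10.  91.]
```

Emit:
play_rows(
  targets="1 40 3 0 -1;1 80 3 0 -1;1 120 3 0 -1;1 150 3 0 -1;1 170 3 0 -1;1 180 3 0 -1;1 188 3 0 -1;1 188 3 0 -1;1 188 3 0 0;1 188 3 0 1;1 188 3 0 1;1 188 3 0 1",
)

```text
clock: 2.6
position: [0.4548, 0.0002, 0.0129]
tcp_rot: [-1.529, -0.425, 0.423]
contact_force: [-9.7, 2.9, 33.0]
gripper_width: 0.346
```

Emit:
play_rows(
  targets="0 0 0 0 1;0 0 0 0 1;0 0 0 0 1",
)

```text
clock: 2.9
position: [0.4549, 0.0002, 0.013]
tcp_rot: [-1.529, -0.425, 0.423]
contact_force: [-1.0, 0.3, 8.5]
gripper_width: 0.342
```

```bash
python3 -c "
from h import *
to(636,8,130,2)"
```

```text
row [ 159.4 -116.8  -86.6] yaw 0.506 | now [4.549e+02 2.000e-01 1.300e+01] th 31.0 t 2.9 w 0.34 F [-1.   0.3  8.5] j6 0.87
```

Emit:
play_rows(
  targets="0 -10 0 0 1;0 -30 0 0 1;0 -60 0 0 1;0 -90 0 0 1;20 -117 -10 0.1 1;50 -117 -27 0.2 1;80 -117 -43 0.3 1;110 -117 -60 0.4 1;135 -117 -73 0.45 1;152 -117 -83 0.506 1;159 -117 -87 0.506 1;159 -117 -87 0.506 1",
)

```text
clock: 4.1
position: [0.6357, 0.0076, 0.1293]
tcp_rot: [-1.571, -0.029, 0.029]
contact_force: [-1.1, 0.2, -1.3]
gripper_width: 0.341
```

```bash
python3 look.py w2; python3 -c "
from h import *
to(636,8,10.5,2)"
```

```text
row [  1.3 118.8   0.4] yaw 0.002 | now [634.8   7.6 129.3] th 2.1 t 4.2 w 0.34 F [ 0.4  0.4 -1. ] j6 1.43
```

View pics/w2.png

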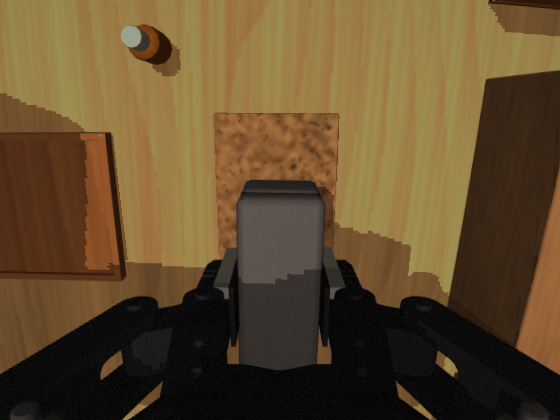

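Emit:
play_rows(
  targets="1 35 0 0 1;1 70 0 0 1;1 95 0 0 1;1 108 0 0 1;1 114 0 0 1;1 117 0 0 1;1 119 0 0 1;1 119 0 0 1;1 119 0 0 1",
)

```text
clock: 5.05
position: [0.6371, 0.0076, 0.0111]
tcp_rot: [-1.571, -0.029, 0.027]
contact_force: [0.3, 0.7, -0.1]
gripper_width: 0.34
```

Emit:
play_rows(
  targets="0 0 0 0 0.2;0 0 0 0 0;0 0 0 0 -0.5;0 0 0 0 -1;0 0 0 0 -1;0 -40 0 0 -1;0 -80 0 0 -1;0 -120 0 0 -1;0 -140 0 0 -1;0 -140 0 0 -1;0 -140 0 0 -1",
)

```text
clock: 6.15
position: [0.6365, 0.0076, 0.1502]
tcp_rot: [-1.571, -0.028, 0.027]
contact_force: [0.4, 0.5, -0.8]
gripper_width: 1.002
```

```bash
python3 -c "
from h import *
to(443,241.5,150,60.5)"
```

```text
row [-1.852e+02  1.000e-01  2.405e+02] yaw -1.021 | now [636.5   7.6 150.2] th 2.0 t 6.2 w 1.0 F [ 0.4  0.5 -0.8] j6 1.43
```

Emit:
play_rows(
  targets="-185 0 240 -1.02 -1;-185 0 240 -1.02 -1;-185 0 240 -1.02 -1;-185 0 240 -1.02 -1;-185 0 240 -1.02 -1;-185 0 240 -1.02 -1;-185 0 240 -1.02 -1;-185 0 240 -1.02 -1;-185 0 240 -1.02 -1;-185 0 240 -1.02 -1;-185 0 240 -1.02 -1",
)

```text
clock: 7.25
position: [0.4437, 0.2402, 0.1499]
tcp_rot: [-1.411, -0.819, 0.819]
contact_force: [-0.0, -0.7, -0.4]
gripper_width: 0.998
```

```bash
python3 look.py w3; python3 -c "
from h import *
to(443,241.5,12,60.5)"
```

```text
row [  0.8 138.    1.2] yaw -0.004 | now [443.7 240.3 150. ] th 60.3 t 7.3 w 1.0 F [ 0.  -0.5  0.8] j6 0.87
```

View pics/w3.png

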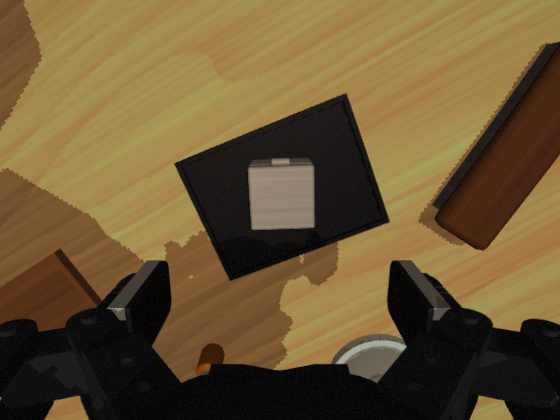

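```bash
python3 -c "
from h import *
import pickle
c=pickle.load(open('w.pkl','rb'))
quad(c,'cuff',[(249,168),(313,165),(315,229),(251,230)],.044)
quad(c,'acr',[(177,164),(346,95),(388,221),(231,279)],.01)
"
```

```text
cuff [441.7 243.1] sides [44. 46. 46. 45.] ang [ 63. 153.  61. 151.]
acr [446.4 243.3] sides [139. 105. 139. 105.] ang [ 82. 172.  82. 172.]
```

Emit:
play_rows(
  targets="1 40 2.5 -0.02 -1;1 80 2.5 -0.02 -1;1 110 2.5 -0.02 -1;1 125 2.5 -0.02 -1;1 133 2.5 -0.02 -1;1 138 2.5 -0.02 -1;1 138 2.5 -0.02 -1;1 138 2.5 -0.02 -0.5;1 138 2.5 -0.02 0;1 138 2.5 -0.02 0.5;1 138 2.5 -0.02 1;1 138 2.5 -0.02 1",
)

```text
clock: 8.5
position: [0.4421, 0.2433, 0.0132]
tcp_rot: [-1.404, -0.838, 0.836]
contact_force: [-1.0, -0.9, 7.4]
gripper_width: 0.528
```

Emit:
play_rows(
  targets="0 0 0 0 1;0 0 0 0 1;0 0 0 0 1;0 0 0 0 1;0 0 0 0 1",
)

```text
clock: 9.0
position: [0.4422, 0.2434, 0.0132]
tcp_rot: [-1.404, -0.838, 0.836]
contact_force: [-0.4, -0.1, 7.4]
gripper_width: 0.528
```

```bash
python3 -c "
from h import *
to(455,-8,112,2)"
```

```text
row [-214.9  -98.9 -131. ] yaw 1.04 | now [442.2 243.4  13.2] th 61.6 t 9.0 w 0.53 F [-0.4 -0.1  7.4] j6 0.85
```

Emit:
play_rows(
  targets="0 -10 0 0 1;0 -30 0 0 1;0 -60 0 0 1;-10 -90 -6 0.1 1;-40 -100 -24 0.25 1;-75 -100 -46 0.4 1;-110 -100 -67 0.55 1;-145 -100 -88 0.7 1;-175 -100 -107 0.85 1;-200 -100 -122 0.95 1;-215 -100 -131 1.04 1;-215 -100 -131 1.04 1",
)

```text
clock: 10.2
position: [0.4547, -0.0103, 0.113]
tcp_rot: [-1.571, -0.024, 0.023]
contact_force: [-0.3, -0.2, -2.5]
gripper_width: 0.528
```

Emit:
play_rows(
  targets="0 0 0 0 1",
)

```text
clock: 10.3
position: [0.4544, -0.0083, 0.1127]
tcp_rot: [-1.57, -0.028, 0.028]
contact_force: [-0.1, 0.2, -1.4]
gripper_width: 0.532
```

```bash
python3 look.py w4; python3 -c "
from h import *
to(455,-8,13.2,2)"
```

```text
row [ 0.7 99.4 -0.2] yaw 0.002 | now [454.3  -7.8 112.6] th 2.1 t 10.3 w 0.53 F [ 0.6  1.  -2.2] j6 1.36
```

View pics/w4.png

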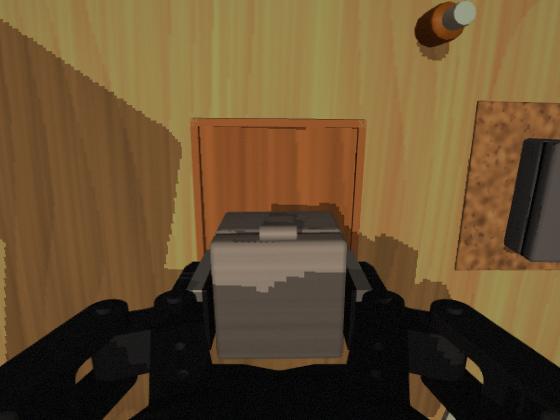

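Emit:
play_rows(
  targets="1 30 0 0 1;1 60 0 0 1;1 80 0 0 1;1 90 0 0 1;1 95 0 0 1;1 97 0 0 1;1 98 0 0 1;1 99 0 0 1;1 99.5 0 0 1;1 99.5 0 0 1",
)

```text
clock: 11.35
position: [0.4559, -0.0084, 0.0132]
tcp_rot: [-1.571, -0.028, 0.027]
contact_force: [-0.7, 0.2, 1.9]
gripper_width: 0.529
```

Emit:
play_rows(
  targets="0 0 0 0 0;0 0 0 0 -0.2;0 0 0 0 -0.5;0 0 0 0 -1;0 0 0 0 -1;0 0 0 0 -1;0 -40 0 0 -1;0 -80 0 0 -1;0 -120 0 0 -1;0 -130 0 0 -1;0 -130 0 0 -1",
)

```text
clock: 12.45
position: [0.4567, -0.0085, 0.1441]
tcp_rot: [-1.571, -0.03, 0.025]
contact_force: [-1.6, -0.1, -0.3]
gripper_width: 0.999
```

```bash
python3 -c "
from h import *
to(636,8,143,2)"
```

```text
row [179.8   1.7  10.2] yaw 0.0 | now [456.7  -8.5 144.1] th 2.0 t 12.4 w 1.0 F [-1.6 -0.1 -0.3] j6 1.36
```

Emit:
play_rows(
  targets="180 2 10 0 -1;180 2 10 0 -1;180 2 10 0 -1;180 2 10 0 -1;180 2 10 0 -1;180 2 10 0 -1;180 2 10 0 -1",
)

```text
clock: 13.15
position: [0.6333, 0.008, 0.1395]
tcp_rot: [-1.57, -0.025, 0.03]
contact_force: [-0.7, -0.2, 0.9]
gripper_width: 0.997
```

```bash
python3 look.py w5; python3 -c "
from h import *
to(636,8,9,2)"
```

```text
row [ 2.700e+00  1.311e+02 -1.000e-01] yaw -0.0 | now [633.5   8.  140.1] th 2.0 t 13.2 w 1.0 F [-0.   0.3 -0.1] j6 1.43
```

View pics/w5.png

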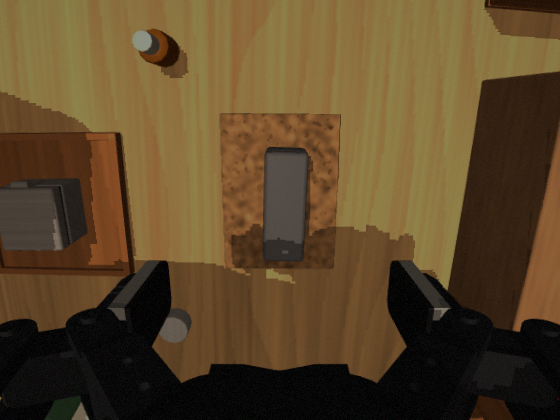

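```bash
python3 -c "
from h import *
import pickle
c=pickle.load(open('w.pkl','rb')); print(c['xyz'])
quad(c,'case',[(265,153),(307,153),(304,261),(263,261)],.037)
quad(c,'cork',[(220,113),(340,114),(334,269),(226,269)],.003)
"
```

```text
[0.63127421 0.07375009 0.28175853]
case [637.1   4.4] sides [28. 78. 30. 78.] ang [ 2. 92.  2. 90.]
cork [633.8   5.7] sides [ 89. 125.  90. 126.] ang [ 1. 92.  2. 92.]
```

Emit:
play_rows(
  targets="4 40 -3 0 -1;4 80 -3 0 -1;4 105 -3 0 -1;4 120 -3 0 -1;4 127 -3 0 -1;4 131 -3 0 -1;4 131 -3 0 -1;4 131 -3 0 -0.5;4 131 -3 0 0;4 131 -3 0 0.5;4 131 -3 0 1;4 131 -3 0 1",
)

```text
clock: 14.4
position: [0.6396, 0.0051, 0.0104]
tcp_rot: [-1.571, -0.028, 0.027]
contact_force: [-0.5, -0.2, 5.8]
gripper_width: 0.343
```

Emit:
play_rows(
  targets="0 0 0 0 1;0 0 0 0 1;0 0 0 0 1;0 0 0 0 1;0 0 0 0 1",
)

```text
clock: 14.9
position: [0.6396, 0.0051, 0.0104]
tcp_rot: [-1.571, -0.028, 0.027]
contact_force: [-0.4, 0.7, 5.5]
gripper_width: 0.337
```

```bash
python3 -c "
from h import *
to(447.5,242.8,110,-7.5)"
```

```text
row [-183.6  -99.8  244.3] yaw 0.166 | now [639.6   5.1  10.4] th 2.0 t 14.9 w 0.34 F [-0.4  0.7  5.5] j6 1.43
```

Emit:
play_rows(
  targets="0 -10 0 0 1;0 -40 0 0 1;0 -80 0 0 1;-8 -115 10 0 1;-30 -120 40 0.03 1;-55 -120 73 0.06 1;-80 -120 106 0.08 1;-105 -120 140 0.1 1;-130 -120 173 0.12 1;-155 -115 206 0.14 1;-174 -105 231 0.16 1;-183 -100 244 0.166 1",
)

```text
clock: 16.1
position: [0.4453, 0.2442, 0.1097]
tcp_rot: [-1.568, 0.103, -0.101]
contact_force: [0.3, 0.4, 0.0]
gripper_width: 0.342
```

Emit:
play_rows(
  targets="0 0 0 0 1;0 0 0 0 1",
)

```text
clock: 16.3
position: [0.4479, 0.2426, 0.1102]
tcp_rot: [-1.569, 0.102, -0.102]
contact_force: [-0.1, 0.7, -0.3]
gripper_width: 0.338
```

```bash
python3 look.py w6; python3 -c "
from h import *
to(447.3,242.8,13.4,-7.5)"
```

```text
row [-1.2 96.9  0.4] yaw -0.0 | now [448.4 242.2 110.3] th -7.5 t 16.4 w 0.34 F [ 0.7 -0.2 -0.5] j6 2.05
```

View pics/w6.png

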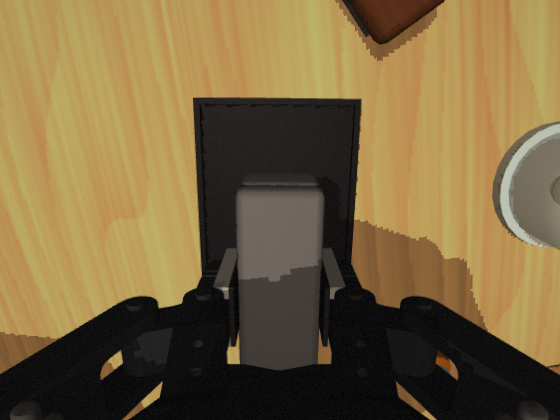

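Emit:
play_rows(
  targets="-1 30 0 0 1;-1 60 0 0 1;-1 80 0 0 1;-1 89 0 0 1;-1 93 0 0 1;-1 95 0 0 1;-1 96 0 0 1;-1 97 0 0 1;-1 97 0 0 1;-1 97 0 0 1",
)

```text
clock: 17.35
position: [0.4473, 0.2429, 0.0134]
tcp_rot: [-1.568, 0.102, -0.104]
contact_force: [0.8, -0.6, 4.0]
gripper_width: 0.34
```

Contact made; release, rise, and head for the ring box (jaws at about -20°, any angle will do).

Emit:
play_rows(
  targets="0 0 0 0 0.2;0 0 0 0 0;0 0 0 0 -0.5;0 0 0 0 -1;0 0 0 0 -1;0 -40 0 0 -1;0 -80 0 0 -1;0 -120 0 0 -1;0 -160 0 0 -1;0 -180 0 0 -1;0 -180 0 0 -1",
)

```text
clock: 18.45
position: [0.4484, 0.2434, 0.1959]
tcp_rot: [-1.566, 0.099, -0.107]
contact_force: [0.7, -1.1, -0.9]
gripper_width: 1.0
```

```bash
python3 -c "
from h import *
to(660,-222,150,-20)"
```

```text
row [ 270.3   46.1 -433.9] yaw 0.218 | now [448.4 243.4 195.9] th -7.5 t 18.4 w 1.0 F [ 0.7 -1.1 -0.9] j6 2.06
```

```bash
python3 -c "
from h import *
import pickle
from plant import ctrl
c=pickle.load(open('top0.pkl','rb')); s=ctrl.capture('scene')
for z in (0.02,.05,.08,.11,.15):
  for p in [(394,132),(454,134),(400,122)]:
    w=unproj(c,[p],z); print(z,p,w[0].round(3),proj(s,w)[0].round(0))
"
```

```text
0.02 (394, 132) [ 0.755 -0.243  0.02 ] [ 83. 229.]
0.02 (454, 134) [ 0.755 -0.373  0.02 ] [ 38. 195.]
0.02 (400, 122) [ 0.778 -0.256  0.02 ] [ 65. 234.]
0.05 (394, 132) [ 0.743 -0.235  0.05 ] [ 87. 213.]
0.05 (454, 134) [ 0.743 -0.361  0.05 ] [ 42. 181.]
0.05 (400, 122) [ 0.765 -0.248  0.05 ] [ 69. 218.]
0.08 (394, 132) [ 0.73  -0.227  0.08 ] [ 91. 197.]
0.08 (454, 134) [ 0.73  -0.349  0.08 ] [ 46. 166.]
0.08 (400, 122) [ 0.752 -0.24   0.08 ] [ 73. 201.]
0.11 (394, 132) [ 0.718 -0.219  0.11 ] [ 95. 180.]
0.11 (454, 134) [ 0.718 -0.337  0.11 ] [ 51. 150.]
0.11 (400, 122) [ 0.739 -0.232  0.11 ] [ 78. 184.]
0.15 (394, 132) [ 0.702 -0.209  0.15 ] [102. 155.]
0.15 (454, 134) [ 0.702 -0.321  0.15 ] [ 57. 128.]
0.15 (400, 122) [ 0.722 -0.221  0.15 ] [ 84. 159.]
```

Emit:
play_rows(
  targets="270 46 -434 -1.353 -1;270 46 -434 -1.353 -1;270 46 -434 -1.353 -1;270 46 -434 -1.353 -1;270 46 -434 -1.353 -1;270 46 -434 -1.353 -1;270 46 -434 -1.353 -1;270 46 -434 -1.353 -1;270 46 -434 -1.353 -1;270 46 -434 -1.353 -1;270 46 -434 -1.353 -1;270 46 -434 -1.353 -1",
)

```text
clock: 19.7
position: [0.6576, -0.2275, 0.1432]
tcp_rot: [-1.354, -0.943, 0.947]
contact_force: [-1.2, 0.6, 0.1]
gripper_width: 0.997
```

Emit:
play_rows(
  targets="0 0 0 0 -1",
)

```text
clock: 19.8
position: [0.6567, -0.2232, 0.1443]
tcp_rot: [-1.352, -0.946, 0.948]
contact_force: [-0.3, 0.1, 1.1]
gripper_width: 1.002
```

```bash
python3 look.py w7; python3 -c "
from h import *
to(660,-222,12,70)"
```

```text
row [  1.2 133.   -3.4] yaw -0.0 | now [ 656.7 -222.2  145. ] th 70.0 t 19.9 w 1.0 F [-0.2  0.3  0.3] j6 -0.08
```

View pics/w7.png

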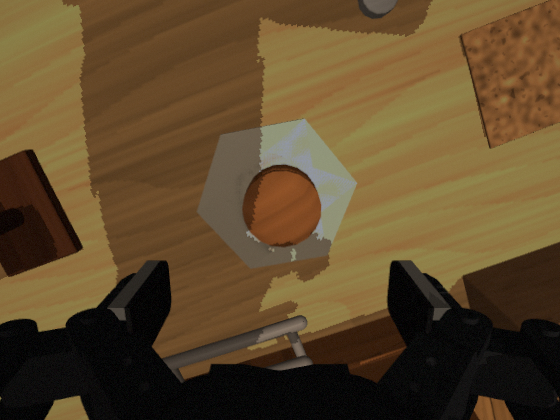

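```bash
python3 -c "
from h import *
import pickle
c=pickle.load(open('w.pkl','rb')); 
quad(c,'ring',[(282,168),(321,207),(282,246),(243,207)],.040)
quad(c,'marb',[(219,135),(305,120),(356,183),(329,257),(250,267),(198,211)],.006)
"
```

```text
ring [ 659.3 -222.4] sides [39. 40. 40. 39.] ang [ 25. 117.  23. 115.]
marb [ 659.1 -226.9] sides [66. 63. 65. 66. 63. 63.] ang [ 80.  20. 143.  78.  20. 142.]
```

Emit:
play_rows(
  targets="1 40 -3 0 -1;1 80 -3 0 -1;1 110 -3 0 -1;1 125 -3 0 -1;1 132 -3 0 -1;1 136 -3 0 -1;1 136 -3 0 -1;1 136 -3 0 -0.7;1 136 -3 0 -0.3;1 136 -3 0 0.3;1 136 -3 0 1;1 136 -3 0 1",
)

```text
clock: 21.05
position: [0.6617, -0.2233, 0.0124]
tcp_rot: [-1.356, -0.95, 0.948]
contact_force: [-1.0, 0.3, 7.4]
gripper_width: 0.634
```

Emit:
play_rows(
  targets="0 0 0 0 1;0 0 0 0 1;0 0 0 0 1;0 0 0 0 1;0 0 0 0 1",
)

```text
clock: 21.55
position: [0.6618, -0.2233, 0.0124]
tcp_rot: [-1.356, -0.95, 0.948]
contact_force: [0.0, 0.3, 6.8]
gripper_width: 0.634
```

```bash
python3 -c "
from h import *
to(635,8,110,70)"
```

```text
row [208.2 -97.9 104. ] yaw 0.0 | now [ 661.8 -223.3   12.4] th 70.0 t 21.6 w 0.63 F [0.  0.3 6.8] j6 -0.08
```

Emit:
play_rows(
  targets="0 -10 0 0 1;0 -40 0 0 1;0 -75 0 0 1;10 -95 5 0 1;40 -98 20 0 1;75 -98 37 0 1;110 -98 55 0 1;145 -98 72 0 1;175 -98 87 0 1;195 -98 97 0 1;208 -98 104 0 1;208 -98 104 0 1",
)

```text
clock: 22.75
position: [0.634, 0.0096, 0.1093]
tcp_rot: [-1.353, -0.95, 0.95]
contact_force: [0.0, -0.1, -1.0]
gripper_width: 0.633
```

Emit:
play_rows(
  targets="0 0 0 0 1",
)

```text
clock: 22.85
position: [0.6344, 0.0075, 0.1091]
tcp_rot: [-1.355, -0.949, 0.949]
contact_force: [0.9, -0.4, -1.1]
gripper_width: 0.635
```

```bash
python3 -c "
from h import *
to(635,8,9.4,70)"
```

```text
row [ 0.7 99.7 -0.3] yaw 0.0 | now [634.4   7.5 109.1] th 70.0 t 22.9 w 0.63 F [ 0.9 -0.4 -1.1] j6 0.25
```

Emit:
play_rows(
  targets="1 30 0 0 1;1 60 0 0 1;1 80 0 0 1;1 91 0 0 1;1 95 0 0 1;1 97 0 0 1;1 98 0 0 1;1 99 0 0 1;1 99.7 0 0 1;1 99.7 0 0 1",
)

```text
clock: 23.85
position: [0.6348, 0.0091, 0.0095]
tcp_rot: [-1.355, -0.949, 0.948]
contact_force: [-0.3, -0.4, -1.6]
gripper_width: 0.633
```

Emit:
play_rows(
  targets="0 0.3 0 0 1;0 0.6 0 0 1;0 0.6 0 0 1",
)

```text
clock: 24.15
position: [0.6348, 0.0091, 0.0093]
tcp_rot: [-1.355, -0.949, 0.948]
contact_force: [-2.6, 0.7, 6.5]
gripper_width: 0.632
```

Emit:
play_rows(
  targets="0 0 0 0 -0.4;0 0 0 0 -0.7;0 0 0 0 -1;0 0 0 0 -1;0 0 0 0 -1;0 -40 0 0 -1;0 -80 0 0 -1;0 -120 0 0 -1;0 -140 0 0 -1;0 -140 0 0 -1",
)

```text
clock: 25.15
position: [0.6367, 0.0089, 0.1521]
tcp_rot: [-1.358, -0.953, 0.945]
contact_force: [0.5, 0.0, 0.2]
gripper_width: 1.0
```

```bash
python3 -c "
from h import *
to(434.5,-203,150,149)"
```

```text
row [-268.2    1.1  117.6] yaw -1.379 | now [636.7   8.9 152.1] th 70.0 t 25.1 w 1.0 F [0.5 0.  0.2] j6 0.25
```

Emit:
play_rows(
  targets="-268 -10 118 -1.379 -1;-268 -10 118 -1.379 -1;-268 -10 118 -1.379 -1;-268 -10 118 -1.379 -1;-268 -10 118 -1.379 -1;-268 -10 118 -1.379 -1;-268 -10 118 -1.379 -1;-268 -10 118 -1.379 -1;-268 -10 118 -1.379 -1;-268 -10 118 -1.379 -1;-268 -10 118 -1.379 -1;-268 -10 118 -1.379 -1",
)

```text
clock: 26.35
position: [0.4317, -0.2022, 0.1579]
tcp_rot: [-0.532, -1.915, 1.914]
contact_force: [0.9, -0.6, -0.0]
gripper_width: 1.001
```

```bash
python3 look.py w8; python3 -c "
from h import *
to(434.5,-203,12,149)"
```

```text
row [ -2.8 146.   -0.8] yaw -0.002 | now [ 431.8 -202.3  158. ] th 148.9 t 26.4 w 1.0 F [ 0.2 -0.3  0.3] j6 -1.62
```

View pics/w8.png

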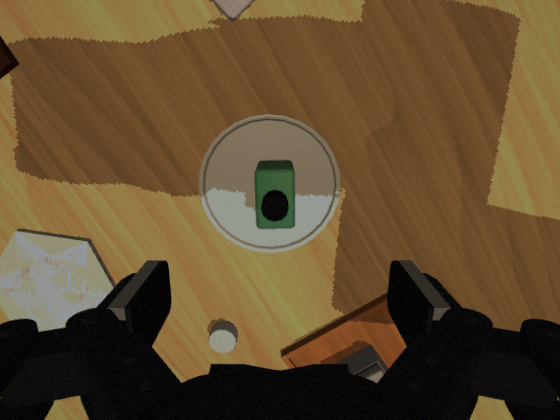

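```bash
python3 -c "
from h import *
import pickle
c=pickle.load(open('w.pkl','rb')); 
quad(c,'bottle',[(255,168),(294,168),(294,228),(256,228)],.052)
quad(c,'cap',[(275,193),(289,206),(275,219),(261,206)],.074)
quad(c,'dish',[(270,114),(340,182),(270,252),(200,182)],.010)
"
```

```text
bottle [ 432.2 -207.3] sides [27. 43. 27. 43.] ang [149.  59. 149.  59.]
cap [ 431.5 -207.7] sides [12. 13. 12. 12.] ang [105.  13. 105.  12.]
dish [ 435.1 -210.8] sides [78. 83. 83. 78.] ang [105.  16. 102.  12.]
```

Emit:
play_rows(
  targets="-2.8 0 -0.8 0 -1;-2.8 0 -0.8 0 -1;-2.8 0 -0.8 0 -1",
)

```text
clock: 26.7
position: [0.435, -0.2032, 0.1585]
tcp_rot: [-0.531, -1.916, 1.916]
contact_force: [0.7, -0.3, -0.2]
gripper_width: 1.003
```

```bash
python3 -c "
from h import *
from plant import ctrl
import pickle
to(434.5,-203,12,149)
def g(c,box):
  im=c['color'].astype(int); m=(im[...,1]>im[...,2]*1.25)&(im[...,1]>im[...,0]*1.15)&(im[...,1]>30)
  k=np.zeros_like(m); x0,x1,y0,y1=box; k[y0:y1,x0:x1]=m[y0:y1,x0:x1]
  ys,xs=np.nonzero(k); print(len(xs),xs.min(),xs.max(),ys.min(),ys.max(),xs.mean(),ys.mean())
  return k
c=ctrl.capture('wrist'); pickle.dump(c,open('w.pkl','wb')); k=g(c,(200,340,110,260))
print(c['xyz'],c['attitude'])
c0=pickle.load(open('top0.pkl','rb')); g(c0,(350,410,250,310))
# where does the top view's dish/bottle estimates land in the wrist view
print(proj(c,[[.4378,-.2071,.010],[.4344,-.2030,.052]]).round(1))
print(proj(c0,[[.4351,-.2108,.010],[.4322,-.2073,.052]]).round(1))
s=ctrl.capture('scene'); print('scene',proj(s,[[.4378,-.2071,.010],[.4351,-.2108,.010]]).round(1)); 
cv2.imwrite('pics/dish.png',np.hstack([cv2.resize(c['color'][100:265,190:350],None,fx=2.4,fy=2.4),cv2.resize(s['color'][110:180,195:280],(480,396),interpolation=2)[:396]]))
"
```

```text
row [6.000e-01 1.465e+02 1.000e-01] yaw 0.0 | now [ 435.  -203.2  158.5] th 149.0 t 26.7 w 1.0 F [ 0.7 -0.3 -0.2] j6 -1.62
1872 260 298 160 226 279.3787393162393 189.5352564102564
[ 0.40072777 -0.26063109  0.30073687] [0.81505509 2.93428091 0.39136002]
210 370 393 271 291 380.247619047619 281.24285714285713
[[273.8 188.5]
 [280.2 204. ]]
[[380.3 281.3]
 [383.3 281.5]]
scene [[235.3 150.8]
 [234.9 149.5]]
```

View pics/dish.png

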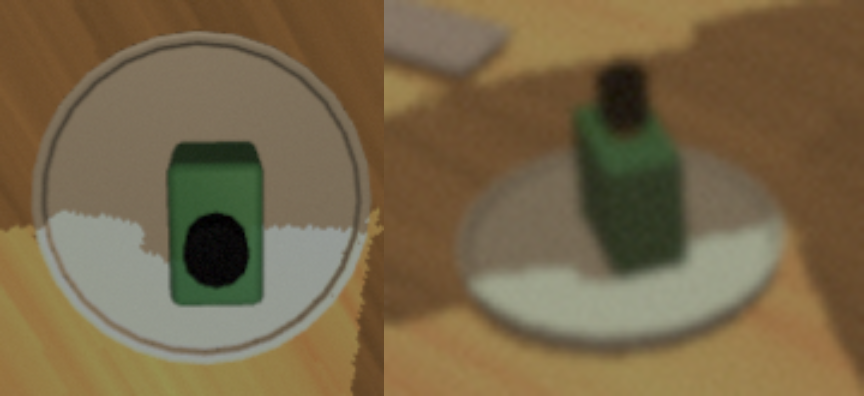

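Emit:
play_rows(
  targets="0.7 40 1.7 0 -1;0.7 80 1.7 0 -1;0.7 110 1.7 0 -1;0.7 130 1.7 0 -1;0.7 140 1.7 0 -1;0.7 146 1.7 0 -1;0.7 146 1.7 0 -1;0.7 146 1.7 0 -0.5;0.7 146 1.7 0 0;0.7 146 1.7 0 0.5;0.7 146 1.7 0 1;0.7 146 1.7 0 1",
)

```text
clock: 28.0
position: [0.4337, -0.2046, 0.0131]
tcp_rot: [-0.532, -1.916, 1.917]
contact_force: [-1.3, 0.7, 6.0]
gripper_width: 0.318
```

Emit:
play_rows(
  targets="0 0 0 0 1;0 0 0 0 1;0 0 0 0 1;0 0 0 0 1;0 0 0 0 1",
)

```text
clock: 28.5
position: [0.4337, -0.2046, 0.0131]
tcp_rot: [-0.532, -1.916, 1.917]
contact_force: [-2.3, 0.4, 5.8]
gripper_width: 0.321
```

```bash
python3 -c "
from h import *
to(660,-226.5,110,100)"
```

```text
row [-205.4  -96.7  -97.6] yaw 0.856 | now [ 433.7 -204.6   13.1] th 149.0 t 28.5 w 0.32 F [-2.3  0.4  5.8] j6 -1.62
```

Emit:
play_rows(
  targets="0 -10 0 0 1;0 -40 0 0 1;0 -75 0 0 1;-10 -95 -5 0.05 1;-40 -97 -19 0.17 1;-75 -97 -36 0.31 1;-110 -97 -52 0.45 1;-145 -97 -69 0.59 1;-175 -97 -83 0.7 1;-195 -97 -93 0.8 1;-205 -97 -98 0.856 1;-205 -97 -98 0.856 1",
)

```text
clock: 29.7
position: [0.6605, -0.2256, 0.1094]
tcp_rot: [-1.122, -1.336, 1.336]
contact_force: [-0.0, 0.2, -2.6]
gripper_width: 0.322
```

Emit:
play_rows(
  targets="0 0 0 0 1;0 0 0 0 1",
)

```text
clock: 29.9
position: [0.6587, -0.2257, 0.1097]
tcp_rot: [-1.12, -1.337, 1.337]
contact_force: [-0.0, 0.7, -1.3]
gripper_width: 0.323
```

```bash
python3 look.py w9; python3 -c "
from h import *
to(660,-226.5,13.5,100)"
```

```text
row [-0.9 96.3 -1.1] yaw 0.0 | now [ 658.8 -225.8  109.8] th 100.0 t 29.9 w 0.32 F [-0.2  0.5 -1.7] j6 -0.61
```

View pics/w9.png

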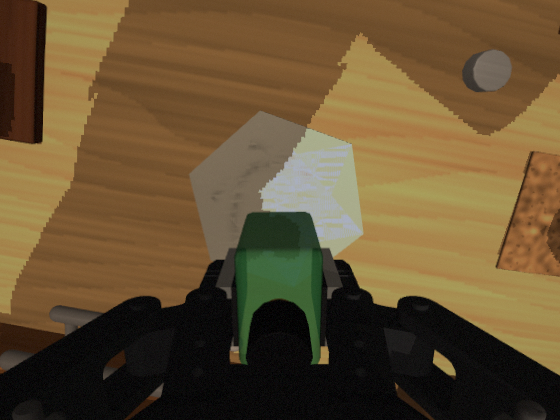

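```bash
python3 -c "
from h import *
from plant import ctrl
import pickle
c=pickle.load(open('w.pkl','rb')); s=ctrl.read_state(); M=R.from_rotvec(s['tcp_rot']).as_matrix()
for o in (-4,-2,0,2,4):
  p=s['position']+M[:,2]*(.022+o/1000); print(o,proj(c,[[p[0],p[1],s['position'][2]-.0071],[p[0],p[1],s['position'][2]+.0389]]).round(1))
"
```

```text
-4 [[280.1 223.1]
 [280.6 269.5]]
-2 [[280.1 218.7]
 [280.6 263.5]]
0 [[280.1 214.2]
 [280.6 257.4]]
2 [[280.1 209.6]
 [280.6 251.3]]
4 [[280.1 205.1]
 [280.6 245.1]]
```

Emit:
play_rows(
  targets="-0.8 30 -2 0 1;-0.8 60 -2 0 1;-0.8 80 -2 0 1;-0.8 89 -2 0 1;-0.8 93 -2 0 1;-0.8 95 -2 0 1;-0.8 96 -2 0 1;-0.8 96.5 -2 0 1;-0.8 97 -2 0 1;-0.8 97 -2 0 1",
)

```text
clock: 30.95
position: [0.6622, -0.2265, 0.0132]
tcp_rot: [-1.123, -1.337, 1.336]
contact_force: [0.7, -0.2, 1.5]
gripper_width: 0.318
```

Emit:
play_rows(
  targets="0 0 0 0 0.25;0 0 0 0 0;0 0 0 0 -0.5;0 0 0 0 -1;0 0 0 0 -1;0 -40 0 0 -1;0 -80 0 0 -1;0 -120 0 0 -1;0 -140 0 0 -1;0 -140 0 0 -1",
)

```text
clock: 31.95
position: [0.6637, -0.2272, 0.1566]
tcp_rot: [-1.128, -1.339, 1.336]
contact_force: [0.1, 0.1, 0.0]
gripper_width: 0.999
```

```bash
python3 -c "
from h import *
to(635,9,150,70)"
```

```text
row [237.6   5.8 -12.7] yaw 0.523 | now [ 663.7 -227.2  156.6] th 100.0 t 31.9 w 1.0 F [0.1 0.1 0. ] j6 -0.61
```

Emit:
play_rows(
  targets="238 6 -13 0.523 -1;238 6 -13 0.523 -1;238 6 -13 0.523 -1;238 6 -13 0.523 -1;238 6 -13 0.523 -1;238 6 -13 0.523 -1;238 6 -13 0.523 -1;238 6 -13 0.523 -1;238 6 -13 0.523 -1",
)

```text
clock: 32.85
position: [0.6333, 0.009, 0.1461]
tcp_rot: [-1.355, -0.947, 0.948]
contact_force: [0.4, -0.4, -0.3]
gripper_width: 1.002
```

```bash
python3 - <<'E'
from h import *; from plant import ctrl
import pickle
to(635,9,6,70)
c=ctrl.capture("wrist"); t=ctrl.capture("top"); pickle.dump(t,open("top1.pkl","wb"))
a=cv2.resize(c["color"][100:290,170:390],None,fx=1.8,fy=1.8)
pickle.dump(c,open("w.pkl","wb"))
b=cv2.resize(t["color"][140:320,110:420],(775,450),interpolation=2)[:,:]
l=b[240:410,10:510]; r=b[10:180,600:775]
top=np.zeros((342,279,3),np.uint8); top[:170,:175]=r
cv2.imwrite("pics/chk.png",np.vstack([np.hstack([a[:342],np.zeros((342,125,3),np.uint8),top])[:, :800],np.hstack([l,np.zeros((170,300,3),np.uint8)])]))
E
```

```text
row [  0.6 140.1  -1.6] yaw -0.001 | now [633.3   9.  146.1] th 69.9 t 32.9 w 1.0 F [ 0.4 -0.4 -0.3] j6 0.25
```

View pics/chk.png

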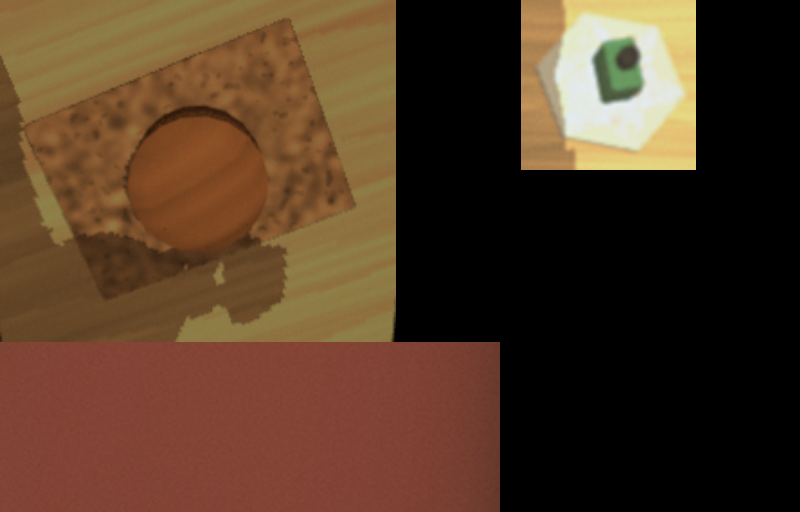

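```bash
python3 -c "
from h import *
import pickle
c=pickle.load(open('w.pkl','rb')); t=pickle.load(open('top1.pkl','rb'))
f=lambda P:np.array(P)/2.5+[110+(600-521)/2.5,144]-.3
quad(c,'ring',[(279.7,164.4),(319,202.8),(279.7,241.1),(240.6,202.8)],.037)
quad(c,'cork',np.array([(24,126),(290,18),(355,206),(106,300)])/1.8+[170,100],.003)
quad(t,'hex',f([(537,65),(583,13),(653,26),(684,92),(638,150),(566,136)]),.006)
quad(t,'col',f([(604,43),(637,38),(643,96),(612,101)]),.052)
quad(t,'cap',f([(627,46),(639,58),(627,70),(615,58)]),.074)
"
```

```text
ring [634.1   8.7] sides [39. 40. 40. 39.] ang [ 25. 116.  24. 115.]
cork [633.6   6.6] sides [124.  89. 123.  89.] ang [92.  1. 92.  2.]
hex [ 660.7 -225.5] sides [63. 62. 64. 66. 62. 67.] ang [140.  81.  23. 142.  80.  22.]
col [ 656.  -226.1] sides [28. 49. 26. 49.] ang [101.   4. 101.   7.]
cap [ 658.6 -223.2] sides [14. 14. 14. 14.] ang [ 44. 136.  44. 136.]
```

Emit:
play_rows(
  targets="0.6 40 -1.5 0 -1;0.6 80 -1.5 0 -1;0.6 110 -1.5 0 -1;0.6 127 -1.5 0 -1;0.6 135 -1.5 0 -1;0.6 139 -1.5 0 -1;0.6 139 -1.5 0 -1;0.6 139 -1.5 0 -0.7;0.6 139 -1.5 0 -0.3;0.6 139 -1.5 0 0.3;0.6 139 -1.5 0 1;0.6 139 -1.5 0 1",
)

```text
clock: 34.15
position: [0.6358, 0.0103, 0.009]
tcp_rot: [-1.356, -0.95, 0.948]
contact_force: [-1.5, -0.5, 6.2]
gripper_width: 0.635
```

Emit:
play_rows(
  targets="0 0 0 0 1;0 0 0 0 1;0 0 0 0 1;0 0 0 0 1;0 0 0 0 1",
)

```text
clock: 34.65
position: [0.6358, 0.0103, 0.009]
tcp_rot: [-1.356, -0.95, 0.948]
contact_force: [-0.8, -0.3, 5.7]
gripper_width: 0.632
```

```bash
python3 -c "
from h import *
to(437,-208,120,70)"
```

```text
row [-273.  -111.3  112. ] yaw 0.0 | now [635.8  10.3   9. ] th 70.0 t 34.6 w 0.63 F [-0.8 -0.3  5.7] j6 0.25
```

Emit:
play_rows(
  targets="0 -10 0 0 1;0 -40 0 0 1;0 -80 0 0 1;-10 -105 4 0 1;-40 -112 16 0 1;-80 -112 33 0 1;-120 -112 49 0 1;-160 -112 66 0 1;-200 -112 82 0 1;-235 -112 97 0 1;-260 -112 107 0 1;-273 -112 112 0 1",
)

```text
clock: 35.85
position: [0.4351, -0.2093, 0.1203]
tcp_rot: [-1.356, -0.947, 0.947]
contact_force: [-0.8, -0.2, -2.2]
gripper_width: 0.632
```

Emit:
play_rows(
  targets="0 0 0 0 1;0 0 0 0 1",
)

```text
clock: 36.05
position: [0.4369, -0.2076, 0.1199]
tcp_rot: [-1.355, -0.949, 0.948]
contact_force: [-0.1, -0.3, -0.3]
gripper_width: 0.634
```

```bash
python3 -c "
from h import *
to(437,-208,12,70)"
```

```text
row [-3.000e-01  1.079e+02 -1.000e-01] yaw 0.0 | now [ 436.9 -207.6  119.9] th 70.0 t 36.0 w 0.63 F [-0.1 -0.3 -0.3] j6 -0.25
```

Emit:
play_rows(
  targets="0 35 0 0 1;0 70 0 0 1;0 90 0 0 1;0 100 0 0 1;0 104 0 0 1;0 106 0 0 1;0 107 0 0 1;0 107.5 0 0 1;0 108 0 0 1;0 108 0 0 1",
)

```text
clock: 37.05
position: [0.4367, -0.2081, 0.0119]
tcp_rot: [-1.355, -0.949, 0.948]
contact_force: [0.2, 0.6, 0.9]
gripper_width: 0.633
```

Emit:
play_rows(
  targets="0 0.3 0 0 1;0 0.3 0 0 1",
)

```text
clock: 37.25
position: [0.4367, -0.2081, 0.0119]
tcp_rot: [-1.355, -0.949, 0.948]
contact_force: [-0.2, 0.0, 8.4]
gripper_width: 0.633
```

Emit:
play_rows(
  targets="0 0 0 0 -0.4;0 0 0 0 -0.7;0 0 0 0 -1;0 0 0 0 -1;0 0 0 0 -1;0 -40 0 0 -1;0 -80 0 0 -1;0 -120 0 0 -1;0 -170 0 0 -1;0 -220 0 0 -1;0 -220 0 0 -1",
)

```text
clock: 38.35
position: [0.439, -0.2096, 0.2374]
tcp_rot: [-1.364, -0.953, 0.947]
contact_force: [0.3, -0.3, -0.3]
gripper_width: 1.0
```

```bash
python3 -c "
from h import *
to(210,480,231,70)"
```

```text
row [569.9   0.7 450.9] yaw 0.0 | now [ 439.  -209.6  237.4] th 70.0 t 38.4 w 1.0 F [ 0.3 -0.3 -0.3] j6 -0.25
```

Emit:
play_rows(
  targets="570 1 451 0 -1;570 1 451 0 -1;570 1 451 0 -1;570 1 451 0 -1;570 1 451 0 -1;570 1 451 0 -1;570 1 451 0 -1;570 1 451 0 -1;570 1 451 0 -1;570 1 451 0 -1;570 1 451 0 -1;570 1 451 0 -1",
)

```text
clock: 39.55
position: [0.2459, 0.3635, 0.2302]
tcp_rot: [-1.354, -0.949, 0.949]
contact_force: [1.1, 0.8, 0.3]
gripper_width: 0.998
```

```bash
python3 -c "
from h import *
to(210,480,231,66)"
```

```text
row [97.2 -0.8 73.6] yaw 0.071 | now [245.9 363.5 230.2] th 70.0 t 39.5 w 1.0 F [1.1 0.8 0.3] j6 1.16
```

Emit:
play_rows(
  targets="97 -1 74 0.07 -1;97 -1 74 0.07 -1;97 -1 74 0.07 -1;97 -1 74 0.07 -1;97 -1 74 0.07 -1",
)

```text
clock: 40.05
position: [0.2105, 0.4776, 0.2307]
tcp_rot: [-1.379, -0.895, 0.897]
contact_force: [-0.7, -0.5, -0.1]
gripper_width: 0.998
```

```bash
python3 - <<'E'
from h import *; from plant import ctrl
import pickle
t=ctrl.capture("top"); pickle.dump(t,open("top2.pkl","wb"))
crop(t,110,420,140,320,2.58,"pics/final.png")
E
```

```text
(no output)
```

View pics/final.png

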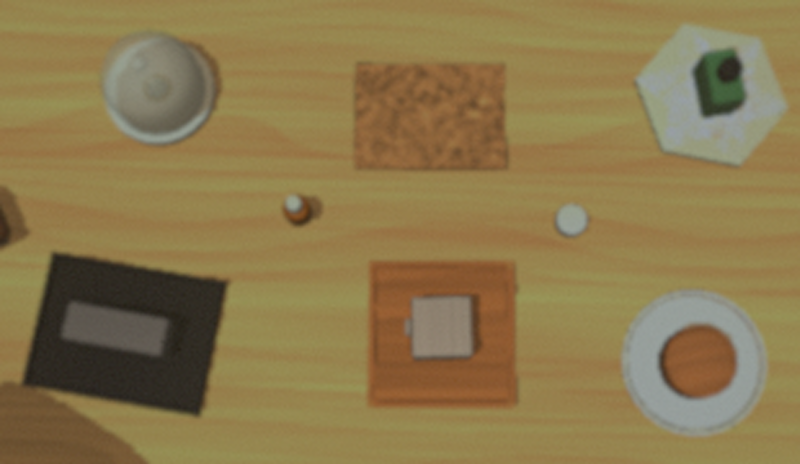

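```bash
python3 -c "
from h import *
import pickle
t=pickle.load(open('top2.pkl','rb'))
f=lambda P:np.array(P)/2.58+[110,140]-.3
o=lambda x,y,r:[(x,y-r),(x+r,y),(x,y+r),(x-r,y)]
quad(t,'acr',f([(53,253),(228,281),(201,415),(23,385)]),.01)
quad(t,'case',f([(67,302),(169,318),(163,356),(61,337)]),.04)
quad(t,'valet',f([(369,262),(517,262),(517,405),(369,406)]),.01)
quad(t,'cuff',f([(412,296),(473,295),(474,357),(413,358)]),.044)
quad(t,'dish',f(o(694.5,363,72)),.01)
quad(t,'ring',f(o(701.5,360,35)),.042)
quad(t,'hex',f([(683,24),(761,39),(787,104),(741,165),(666,151),(637,84)]),.006)
quad(t,'col',f([(704,51),(739,47),(746,106),(712,113)]),.052)
quad(t,'cap',f(o(729,69,12)),.074)
"
```

```text
acr [447.5 242.3] sides [143. 107. 143. 106.] ang [ 83. 172.  82. 172.]
case [448.4 243.3] sides [80. 29. 80. 27.] ang [ 83. 175.  81. 175.]
valet [454.9  -8.4] sides [119. 113. 116. 114.] ang [92.  1. 92.  2.]
cuff [457.1  -8. ] sides [47. 47. 46. 47.] ang [93.  2. 93.  3.]
dish [ 437.2 -207.9] sides [79. 82. 79. 82.] ang [ 45. 135.  46. 136.]
ring [ 437.2 -206.3] sides [37. 38. 37. 39.] ang [ 46. 135.  46. 135.]
hex [ 659.6 -226.5] sides [67. 60. 66. 63. 61. 66.] ang [ 80.  20. 143.  81.  23. 144.]
col [ 658.3 -225.9] sides [28. 49. 28. 51.] ang [ 99.   5. 104.   6.]
cap [ 659.6 -223.5] sides [13. 14. 13. 14.] ang [ 44. 136.  44. 136.]
```

All are within about 3 mm of centre, so I'm handing it in.

```bash
python3 -c "
from plant import ctrl
print(ctrl.finish_job())"
```

```text
the job is handed in; nothing more can be done
None
```

All four things now stand in their own trays, and I handed the job in at about 40 s of the 147 s allowed. I swapped the collar stay case with the cufflink box, then the ring box with the cologne bottle, freeing a tray via the cork mat each time.

The final top-camera check, with the arm clear of everything, showed:

| Thing | Tray | Distance from middle |
|---|---|---|
| Collar stay case | Black acrylic tray | About 1.5 mm, along the tray's long way to within a degree or so |
| Cufflink box | Wooden valet tray | About 2 mm |
| Ring box | Round dish | About 2 mm |
| Cologne bottle | Marble slab | About 1–3 mm (body and cap gave slightly different readings) |

All four looked upright, the cork mat was empty, and the glass dome was where it started.

- **Camera disagreement:** the wrist and top cameras differed by about 4–5 mm on where the round dish is. I used a point close to the top camera's figure. If the wrist camera was right, the ring box could be a few mm further from the middle than the table shows.
- **Set-downs:** the four final ones were lowered until the wrist force showed contact. The collar case's temporary set-down on the cork mat was released about 1 mm above it.
- **Grip force:** the most I saw in the move reports was about 33 N at the wrist, as the fingers first closed on the collar case. Later grasps read about 6–7 N.

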